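# Feed the next slide and lock the slide feeder

## Robot

A 7-joint arm with a two-finger parallel gripper is mounted at the origin on a cart in front of the work surface, level with it; the furniture and walls round the work are solid. World frame = base frame: x ahead of the robot, y to its left, z up, the work surface at z = 0. Lengths are in mm, angles in rad, forces in N, time in s.
With the tool pointing down it reaches from about 400 to 925 mm from the base axis. Payload 4.1 kg.
Tool frame: the origin (TCP) lies between the finger pads; the fingertips stand 25 mm ahead of it and the grasp point (between the pads) lies 6 mm ahead of it (arm.tip_extent is the distance from the TCP to the fingertips, in mm); z points along the fingers, y is the line along which they close (so a half turn about z gives the same grasp; the last joint's range is limited). The gripper opens to 85 mm and grips with 20 to 120 N. Pads are 22 mm wide; open, the fingers measure 114 mm over their backs; the gripper's body (76 mm by 85 mm) begins 54 mm behind the grasp point. The pads swing forward as they close: fully open they stand 13 mm farther back than shut.
Start: joints at [1.025, 0.398, 0.045, 1.537, -0.019, 1.207, -0.051], TCP at [280.892, -586.208, 256.347] pointing down, gripper open.
Joint ranges: [-2.82, 2.82], [-0.49, 2.23], [-1.37, 1.46], [0, 2.46], [-1.36, 4.5], [0.23, 2], [-2.94, 2.94]. Speed limits (rad/s): [2.57, 2.57, 3.14, 3.14, 3.14, 3.14, 3.14].

## Interface

Orientations are given as a rotation vector (axis times angle).
In Python, from rig import arm gives the robot as it stands.
- The arm moves only by the tool arm_command, never from a script. Its argument "moves" is a list of rows, each an object with "delta_pos": the shift along the tool's x, y, z in mm, a list of three; "turn": the turn, a rotation vector about the tool's x, y, z in degrees, a list of three. In form: [{"delta_pos": [tx, ty, tz], "turn": [wx, wy, wz]}, ...]. A call has 1 to 12 rows; each row is the pose to reach, as a shift and turn from the pose commanded when the call began, along the tool's axes at that moment; what a row does not reach only later rows make up. A row lasts 1/10 s, in which the tool goes at most 50 mm and 8.59 degrees, less where a joint would pass 70% of its speed; a pose out of reach is approached as far as the arm can. A call with a gripper value outside its range is refused whole. "fingers" is the finger opening in mm, from 0 to 85.4, set as the call begins (left out, the last holds). The fingers move at their own pace and stop on an object; "newtons" is the grip in N (left out, the last holds). Time passes only in rows, so rows that repeat a pose let the fingers close. It gives the time, the measured TCP pose, the force, the opening and the grip force at its end, in the units of the state.
- arm.sense(): the state, without advancing time (a new reading comes with each control period).
- arm.camera(name): name is "scene" or "top" or "wrist"; returns a dict with "image" (480x640x3 uint8, red, green, blue), "camera_matrix" (3x3 intrinsics, pixels), "k1" (the pictures are not rectified: a ray, as slopes to the right and down, at radius r is drawn at 1 + k1 r^2 times it, then the intrinsics apply), "extrinsics" (4x4, takes a point from camera to world coordinates); the wrist camera has in their place "hand_eye" (4x4, takes a point from camera to tool coordinates, whose origin is the TCP and whose axes are the flange's). Camera axes: x right, y down, z forward; pixel columns grow to the right and rows downward; lengths in mm; the calibration is good to about 2 mm. A picture is of the moment at which its call begins: read the wrist's pose just before it. There is no depth.
- arm.close_job(): hands the job in; it is judged then, once.
Trained networks look in the newest picture that a camera, given by its name, has taken for a name from the list of things; names that differ only in an ending like _2 or _b are one class to them, and where a whole thing is asked for, a point or a joint stands for the part that bears it (a point fixed in the world has none). Each returns a list of dicts, best first, with "p" (0 to 1); they miss things now and then, are a little off and sometimes report something else, mostly with a low value. They report only what shows in the picture. A call takes as long as a camera call.
- arm.recognise(camera, label): "bbox" ([left, top, right, bottom] as shares, 0 to 1, of the picture: columns of its width, rows of its height, round what is visible of it).
- arm.silhouettes(camera, label): "pixels" (480x640 bool, what is visible of it) and "bbox" ([left, top, right, bottom] as shares, 0 to 1, of the picture: columns of its width, rows of its height, round what is visible of it).
- arm.spot_point(camera, label): "point" ([column, row] as shares, 0 to 1, of the picture: columns of its width, rows of its height: a listed point, or the origin of a listed thing).
The state is a dict: "clock": time; "joint_pos": joint angles; "qvel": joint speeds; "effort": joint torques, N m; "position": TCP position; "orientation": TCP orientation; "wrist_force": force on the tool from outside, world axes, zero at the start; "wrist_torque": the same for the moment, N m; "gripper_width": finger opening in mm; "gripper_force": force on a finger pad.
Only numpy, scipy, OpenCV 4.12 (cv2) and the standard library are available. Lean on these libraries where they do the work, as an engineer would, in place of code of your own. Each camera call takes 0.05 s, during which the arm holds its last target. There are 200 camera calls.

## Task

Bring the next slide under the nozzle of the slide feeder: with the fingertips, push its hand wheel round by the upright handle, clockwise as seen from above, through exactly one full turn, so that the handle is back where it started, then push the knob of the small lock lever at the far end of the rail counter-clockwise up to its stop, so that the lever points straight away from the wheel. Only push: do not take the handle between the fingers or pull it up, do not turn the wheel backwards or past the one turn, push gently (a few newtons are enough), and leave the other things on the bench where they stand.

Things in the scene. Friction and masses are not known exactly. Their poses are not given: they have to be found in the camera images.
- feeder: The slide feeder, fixed to the bench: grey base plate 110 x 395 x 12 mm. Origin: on the bench under the wheel's axis. Its -y axis runs along the rail from the wheel to the lock lever, z is up. The plate reaches 65 mm to +y and 330 mm to -y of the origin. A carriage with four slides 30 mm apart runs on the rail (30 mm a turn of the wheel, towards -y; highest point 36 mm above the bench). The nozzle bracket stands at x = +54 to -12 mm, y = -170 mm and is 94 mm high.
- wheel_hub (a point): Point on the vertical axis of the hand wheel, in the plane of its rim, 76 mm above the bench. The spoked wheel's rim has a radius of 62 mm (69 mm outside) and its top is 83 mm above the bench; the hub's top is 88 mm above it.
- handle_mid (a point): Middle of the upright black handle on the wheel's rim, 62 mm from the axis, 115 mm above the bench. The handle is a round sleeve 16 to 19 mm thick that spins freely on its pin, free to be pushed from 90 to 141 mm above the bench. Pulled up, the handle rises against a spring (3 N and more), which must not happen. It can start anywhere round the wheel.
- feed_wheel (a joint): Angle of the hand wheel, rad: 0 at the start, growing as the wheel turns clockwise seen from above; one full turn is 6.283. The friction needs about 2 to 3 N at the handle; the wheel stays where it is left. It turns from -2.5 to 8.8.
- lock_pivot (a point): Point on the vertical axis of the lock lever, 280 mm to -y of the feeder's origin, 32 mm above the bench.
- lock_knob (a point): Middle of the upright black knob at the end of the lock lever, 55 mm from the pivot, 56 mm above the bench. The knob is round, 12 mm thick at its foot (40 mm above the bench) and 20 mm thick from 52 to 66 mm; its top is 72 mm above the bench. The flat lever arm below it lies 27 to 37 mm above the bench.
- lock (a joint): Angle of the lock lever, rad: at 0 it points along the feeder's -x axis; it grows counter-clockwise seen from above, to a hard stop at 1.571, where it points along the feeder's -y axis, away from the wheel, which is locked. It starts unlocked between 0 and 0.4, needs about 1 N at the knob and stays where it is left.
- petri_1: Round shallow dish, 60 mm across, 16 mm high, loose beside the rail; origin at the centre of its underside. Leave it alone.
- immersion_oil: Small brown bottle, 23 mm across, 58 mm high, standing loose beside the rail; origin at the centre of its underside. Leave it alone.
- slide_box_navy: Open slide tray, 66 x 70 x 22 mm, loose in front of the rail; origin at the centre of its underside. Leave it alone.
- coverglass_box: Small carton, 30 x 50 x 14 mm, loose in front of the wheel; origin at the centre of its underside. Leave it alone.

How it is judged (in metres and radians):
On the way, in this order (a step that is already met when the one before it is completed fails the run):
1. the wheel has been pushed through one full turn clockwise and is left there (value of joint feed_wheel between 6 and 6.57 rad and velocity of joint feed_wheel below 0.1 rad/s), for 0.3 s.
2. the lock lever has been pushed to its stop (value of joint lock above 1.4 rad), for 0.2 s.
At the end, for the whole second after the job is handed in: The wheel stands one full turn clockwise from its start (6.283 rad, within 0.28 rad), at rest, and the lock lever is within 0.17 rad of its stop (value of joint feed_wheel between 6 and 6.57 rad and value of joint lock above 1.4 rad and velocity of joint feed_wheel between -0.05 and 0.05 rad/s); the robot touches nothing.
It fails at once if the wheel is turned past one turn by more than 0.4 rad, or backwards by more than 0.3 rad (value of joint feed_wheel above 6.69 rad or value of joint feed_wheel below -0.3 rad).
It fails at once if the handle is taken between the fingers (horizontal distance between the grasp point and handle_mid below 0.012 m and height (world z) of the grasp point below 0.15 m).
It fails at once if the handle is pulled up by more than 6 mm (z of handle_mid in the frame of wheel_hub above 0.045 m).
It fails at once if the handle is pushed or pinched with more than 25 N (contact force between the fingers and feed_wheel above 25 N).
It fails at once if the dish, the small brown bottle, the slide tray or the small carton is moved by more than 15 mm (distance of any of petri_1, immersion_oil, slide_box_navy, coverglass_box from where it was at the start of the episode above 0.015 m).
It also fails if it takes over 72 s, if anything falls off the work surface, if the arm or the gripper's body presses on something with over 40 N, if the wrist force passes 120 N, or if a joint passes its speed limit or range.

## Working session

There is one attempt and no reset: what is moved stays moved. The work goes in short steps, Python scripts to look and compute and a tool call to move; the robot and the scene stay as the last step left them, time stands still between calls to the robot, and variables do not carry over. Pictures are saved under pics/ and viewed, at most 10 in all, crops included, and the job is handed in when it is done.

Besides the shell and the picture viewer there is one more tool, called after "Call:" as name(argument=value, ...) on one line, values as JSON. arm_command: Moves the arm, as the interface text tells. Its arguments: {"type":"object","properties":{"moves":{"type":"array","items":{"type":"object","properties":{"delta_pos":{"type":"array","items":{"type":"number"}},"turn":{"type":"array","items":{"type":"number"}}}}},"fingers":{"type":"number"},"newtons":{"type":"number"}},"required":["moves"]}

```bash
mkdir -p pics; cat > h.py <<'E'
import numpy as np,cv2
from scipy.spatial.transform import Rotation as R
from rig import arm
def ray(c,p,T):
    K=np.array(c["camera_matrix"]);k=c["k1"]
    q=cv2.undistortPoints(np.array([[p]],float),K,np.array([k,0,0,0.]))[0,0]
    d=T[:3,:3]@np.array([q[0],q[1],1]);return T[:3,3],d
def onz(c,share,z,T=None):
    T=np.array(c["extrinsics"]) if T is None else T
    o,d=ray(c,[share[0]*640,share[1]*480],T);return o+d*(z-o[2])/d[2]
E
python3 - <<'E'
from h import *
s=arm.sense();print(s)
Z=dict(wheel_hub=76,handle_mid=115,lock_pivot=32,lock_knob=56,feeder=0,petri_1=0,immersion_oil=0,slide_box_navy=0,coverglass_box=0)
for n in ["top","scene"]:
    c=arm.camera(n);cv2.imwrite(f"pics/{n}0.png",c["image"][:,:,::-1])
    for l,z in Z.items():
        for r in arm.spot_point(n,l)[:2]: print(n,l,round(r["p"],2),np.round(np.multiply(r["point"],[640,480])),np.round(onz(c,r["point"],z),1))
E
```

```text
{'clock': 0.0, 'joint_pos': array([ 1.02500058,  0.39918855,  0.04505366,  1.53788735, -0.01873074,
        1.20690325, -0.05069245]), 'qvel': array([ 0.00071694, -0.00051203,  0.00204262,  0.00111777,  0.00064105,
        0.0010297 , -0.0018173 ]), 'effort': array([ 7.34442601e-04, -4.75129366e+01,  1.36536106e+00, -2.54220951e+01,
        1.15858970e-02,  9.52566625e-03,  3.35047829e-06]), 'position': array([ 280.61489046, -585.6510895 ,  255.26276884]), 'orientation': array([-3.06165347e+00, -6.95722222e-01,  8.57555269e-04]), 'wrist_force': array([ 0.54796884, -0.61496596,  0.77360975]), 'wrist_torque': array([-0.0314288 , -0.00582502, -0.04110836]), 'gripper_force': 0.0, 'gripper_width': 85.18690979706498}
top wheel_hub 0.87 [231. 240.] [555.1 179.2  76. ]
top wheel_hub 0.62 [393. 226.] [ 554.6 -105.1   76. ]
top handle_mid 0.43 [199. 255.] [526.6 229.  115. ]
top lock_pivot 0.86 [384. 201.] [ 612.7 -101.    32. ]
top lock_knob 0.7 [397. 226.] [ 558.5 -116.    56. ]
top feeder 0.86 [238. 251.] [549.3 180.2   0. ]
top petri_1 0.9 [284. 177.] [687.1  83.    0. ]
top immersion_oil 0.49 [328. 175.] [684.6  -3.2   0. ]
top coverglass_box 0.73 [246. 317.] [425.6 172.6   0. ]
top coverglass_box 0.63 [232. 242.] [568.1 190.2   0. ]
scene wheel_hub 0.84 [236. 301.] [543.4 184.4  76. ]
scene handle_mid 0.76 [218. 304.] [518.4 235.3 115. ]
scene lock_pivot 0.67 [328. 241.] [605.3 -86.7  32. ]
scene lock_pivot 0.41 [231. 272.] [654.5 106.5  32. ]
scene lock_knob 0.96 [354. 233.] [ 565.3 -113.2   56. ]
scene feeder 0.6 [235. 337.] [551.5 184.9   0. ]
scene petri_1 0.69 [233. 275.] [681.1  82.4   0. ]
scene immersion_oil 0.73 [267. 258.] [677.9   4.    0. ]
scene slide_box_navy 0.66 [334. 312.] [481.2  29.7   0. ]
scene coverglass_box 0.75 [236. 336.] [551.3 183.    0. ]
scene coverglass_box 0.66 [294. 373.] [429.4 174.    0. ]
```

View pics/top0.png

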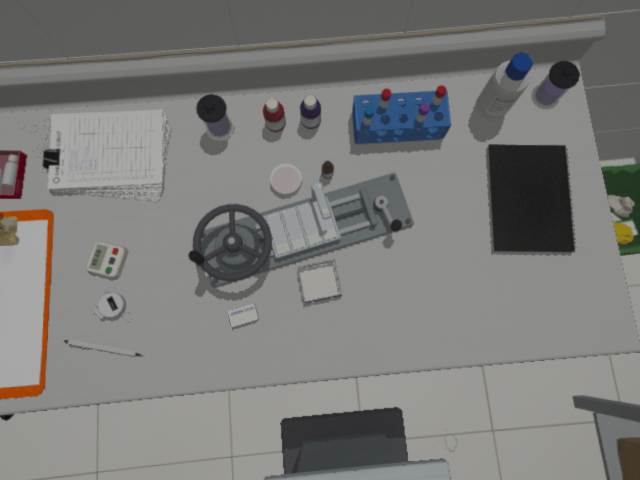

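View pics/scene0.png

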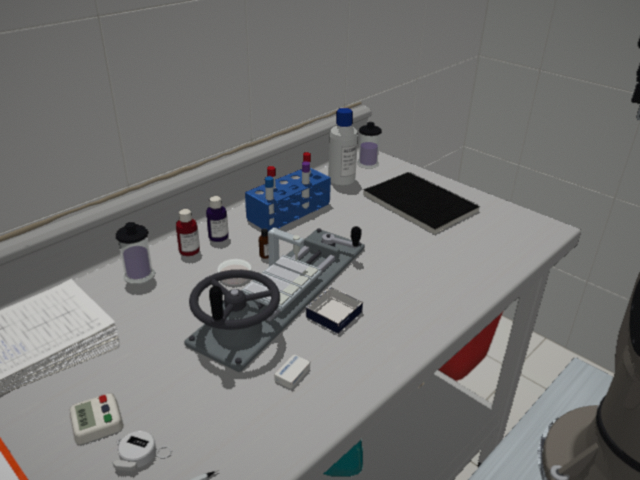

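The top view shows the wheel hub at about (232,242), the handle at (197,257) and the lock knob at (396,226) with its pivot at (382,202). The scene view agrees, with the handle at (217,303). The bench objects are clear of both paths above about 100 mm.

```bash
python3 - <<'E'
from h import *
c=arm.camera("wrist");print(arm.tip_extent,np.round(c["hand_eye"],3).tolist(),np.array(c["camera_matrix"]).tolist(),c["k1"])
print(np.round(R.from_rotvec(arm.sense()["orientation"]).as_matrix(),3))
M=R.from_rotvec(arm.sense()["orientation"]).as_matrix()
for t in [[500,60,255],[480,150,255]]: print(M.T@(np.array(t)-arm.sense()["position"]))
t=arm.camera("top");print(np.round(t["extrinsics"],2).tolist())
E
```

```text
25.0 [[0.001, -0.957, -0.289, 73.904], [1.0, 0.001, 0.0, -0.582], [0.0, -0.289, 0.957, -117.765], [0.0, 0.0, 0.0, 1.0]] [[420.0254034817742, 0.0, 319.38313151252225], [0.0, 420.0254034817742, 238.11211918492523], [0.0, 0.0, 1.0]] -0.019021061618019603
[[ 0.902  0.432  0.   ]
 [ 0.432 -0.902 -0.   ]
 [-0.     0.    -1.   ]]
[ 476.87829297 -488.05519049    1.27521575]
[ 497.73759117 -577.85992044    1.26265072]
[[-0.09, -0.97, 0.22, 350.67], [-1.0, 0.09, -0.03, 40.2], [0.01, -0.22, -0.98, 1000.79], [0.0, 0.0, 0.0, 1.0]]
```

Call:
arm_command(moves=[{"delta_pos": [20, -20, 0]}, {"delta_pos": [50, -50, 0]}, {"delta_pos": [80, -80, 0]}, {"delta_pos": [110, -110, 0]}, {"delta_pos": [140, -140, 0]}, {"delta_pos": [170, -170, 0]}, {"delta_pos": [200, -200, 0]}, {"delta_pos": [230, -230, 0]}, {"delta_pos": [260, -260, 0]}, {"delta_pos": [290, -290, 0]}, {"delta_pos": [320, -320, 0]}, {"delta_pos": [350, -350, 0]}], fingers=0, newtons=20)

```text
invalid input at $.moves[0]: expected keys delta_pos, turn
```

Call:
arm_command(moves=[{"delta_pos": [30, -30, 0]}, {"delta_pos": [60, -60, 0]}, {"delta_pos": [90, -90, 0]}, {"delta_pos": [120, -120, 0]}, {"delta_pos": [140, -140, 0]}, {"delta_pos": [155, -155, 0]}, {"delta_pos": [160, -163, 0]}, {"delta_pos": [160, -165, 0]}, {"delta_pos": [160, -165, 0]}])

```text
invalid input at $.moves[0]: expected keys delta_pos, turn
```

```bash
cat >> h.py <<'E'
def wristT(c,s):
    T=np.eye(4);T[:3,:3]=R.from_rotvec(s["orientation"]).as_matrix();T[:3,3]=s["position"];return T@np.array(c["hand_eye"])
Z=dict(wheel_hub=76,handle_mid=115,lock_pivot=32,lock_knob=56)
E
python3 - <<'E'
from h import *
s=arm.sense();print(s["clock"],s["position"],s["orientation"],s["joint_pos"],s["gripper_width"])
c=arm.camera("wrist");cv2.imwrite("pics/w1.png",c["image"][:,:,::-1])
T=wristT(c,s)
for l,z in Z.items():
    for r in arm.spot_point("wrist",l)[:2]: print(l,round(r["p"],2),np.round(np.multiply(r["point"],[640,480])),np.round(onz(c,r["point"],z,T),1))
E
```

```text
1.1 [ 280.8776341  -586.19849914  256.35309538] [3.06339889e+00 6.96074801e-01 1.25940413e-05] [ 1.02499416  0.39837495  0.04512014  1.53662293 -0.01870072  1.20691195
 -0.05069776] 85.0997323879412
```

View pics/w1.png

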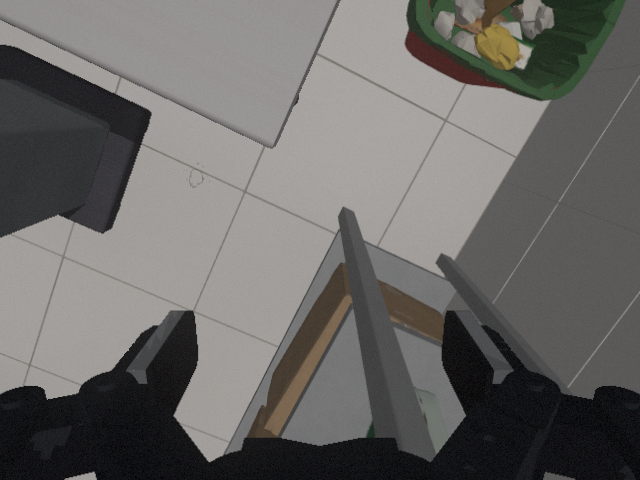

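Call:
arm_command(moves=[{"delta_pos": [20, -20, 0], "turn": [0, 0, 0]}, {"delta_pos": [50, -50, 0], "turn": [0, 0, 0]}, {"delta_pos": [80, -80, 0], "turn": [0, 0, 0]}, {"delta_pos": [110, -110, 0], "turn": [0, 0, 0]}, {"delta_pos": [140, -140, 0], "turn": [0, 0, 0]}, {"delta_pos": [170, -170, 0], "turn": [0, 0, 0]}, {"delta_pos": [200, -200, 0], "turn": [0, 0, 0]}, {"delta_pos": [230, -230, 0], "turn": [0, 0, 0]}, {"delta_pos": [260, -260, 0], "turn": [0, 0, 0]}, {"delta_pos": [290, -290, 0], "turn": [0, 0, 0]}, {"delta_pos": [320, -320, 0], "turn": [0, 0, 0]}, {"delta_pos": [350, -350, 0], "turn": [0, 0, 0]}], fingers=0, newtons=20)

```text
clock: 2.55
position: [445.7, -117.7, 256.7]
orientation: [3.063, 0.696, 0.001]
wrist_force: [0.6, -0.2, -0.5]
gripper_width: -0.2
gripper_force: 0.0
```

Call:
arm_command(moves=[{"delta_pos": [30, -30, 0], "turn": [0, 0, 0]}, {"delta_pos": [60, -60, 0], "turn": [0, 0, 0]}, {"delta_pos": [90, -95, 0], "turn": [0, 0, 0]}, {"delta_pos": [115, -125, 0], "turn": [0, 0, 0]}, {"delta_pos": [128, -142, 0], "turn": [0, 0, 0]}, {"delta_pos": [130, -147, 0], "turn": [0, 0, 0]}, {"delta_pos": [130, -147, 0], "turn": [0, 0, 0]}, {"delta_pos": [130, -147, 0], "turn": [0, 0, 0]}])

```text
clock: 3.35
position: [498.8, 67.4, 256.2]
orientation: [3.063, 0.692, -0.001]
wrist_force: [-0.0, 0.3, -0.3]
gripper_width: 0.3
gripper_force: 0.0
```

```bash
cat > look.py <<'E'
from h import *
import sys
s=arm.sense();print(s["clock"],s["position"].round(1),s["orientation"].round(4),s["joint_pos"].round(2),s["gripper_width"],s["wrist_force"].round(1))
c=arm.camera("wrist");cv2.imwrite(f"pics/{sys.argv[1]}.png",c["image"][:,:,::-1])
T=wristT(c,s)
for l,z in Z.items():
    for r in arm.spot_point("wrist",l)[:2]: print(l,round(r["p"],2),np.round(np.multiply(r["point"],[640,480])),np.round(onz(c,r["point"],z,T),1))
E
python3 look.py w2
```

```text
3.35 [498.8  67.4 256.2] [ 3.0631e+00  6.9210e-01 -1.1000e-03] [ 0.2   0.16 -0.47  1.87  0.08  1.13 -1.42] 0.25759860007186247 [-0.   0.3 -0.3]
handle_mid 0.66 [79. 79.] [522.  233.6 115. ]
lock_pivot 0.6 [558. 167.] [609.9 -94.3  32. ]
lock_knob 0.63 [555. 236.] [ 560.6 -110.2   56. ]
lock_knob 0.22 [81. 80.] [511.4 262.9  56. ]
```

View pics/w2.png

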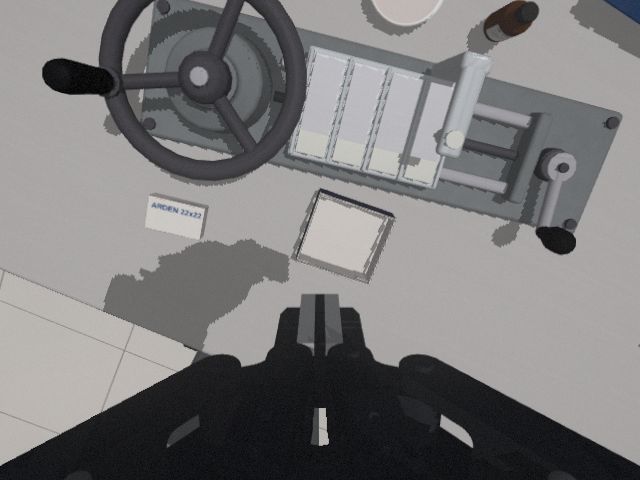

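The wrist view shows the hub top at (200,76), the handle running from (113,82) to its top at (58,75), the lock pivot at (560,166) and the knob at (556,240). The shut fingertips are about 16 mm thick.

```bash
python3 - <<'E'
from h import *
s=arm.sense();c=arm.camera("wrist");T=wristT(c,s)
g=lambda p,z:onz(c,[p[0]/640,p[1]/480],z,T).round(1)
print("hub",g((200,76),88),"handle base",g((113,82),90),"mid",g((79,78),115),"top",g((58,75),141),"piv",g((562,165),45),"knobtop",g((560,240),72))
# rim circle: sample outer edge
for n in ["top"]:
    t=arm.camera(n);
    for l in ["wheel_hub","feed_wheel","handle_mid","lock_knob"]:
        for r in arm.silhouettes(n,l)[:1]:
            m=r["pixels"];ys,xs=np.nonzero(m);b=np.multiply(r["bbox"],[640,480,640,480]).round();print(l,r["p"],b,m.sum())
            if m.sum()>3000:
                cn=max(cv2.findContours(m.astype(np.uint8),0,1)[0],key=len);e=cv2.fitEllipse(cn);print(e,onz(t,[e[0][0]/640,e[0][1]/480],76).round(1))
E
```

```text
hub [552.3 178.8  88. ] handle base [525.2 227.5  90. ] mid [522.4 235.1 115. ] top [523.4 232.1 141. ] piv [611.5 -88.1  45. ] knobtop [ 560.2 -104.    72. ]
wheel_hub 0.87 [202. 173. 410. 285.] 4884
((376.4438171386719, 207.0677947998047), (65.55498504638672, 68.88031768798828), 92.09688568115234) [591.2 -80.3  76. ]
feed_wheel 0.78 [189. 204. 253. 280.] 1467
handle_mid 0.52 [191. 248. 205. 264.] 163
lock_knob 0.71 [376. 196. 399. 234.] 316
```

```bash
cat >> h.py <<'E'
H=np.array([552.4,179.0])
def rows(angs,pos0,M,z,r=62):
    out=[]
    for a in np.radians(angs):
        t=np.array([H[0]+r*np.cos(a),H[1]+r*np.sin(a),z]); out.append(((np.round(M.T@(t-pos0)*2)/2)+0).tolist())
    return out
E
python3 - <<'E'
from h import *
s=arm.sense();M=R.from_rotvec(s["orientation"]).as_matrix();print(s["position"],s["clock"])
print(rows([150],s["position"],M,256),rows([150],s["position"],M,133))
E
```

```text
[498.99326839  69.32567812 256.31488964] 3.9
[[60.5, -127.0, 0.5]] [[60.5, -127.0, 123.5]]
```

Call:
arm_command(moves=[{"delta_pos": [15, -32, 0], "turn": [0, 0, 0]}, {"delta_pos": [30, -64, 0], "turn": [0, 0, 0]}, {"delta_pos": [45, -96, 0], "turn": [0, 0, 0]}, {"delta_pos": [60, -127, 0], "turn": [0, 0, 0]}, {"delta_pos": [60, -127, 20], "turn": [0, 0, 0]}, {"delta_pos": [60, -127, 45], "turn": [0, 0, 0]}, {"delta_pos": [60, -127, 70], "turn": [0, 0, 0]}, {"delta_pos": [60, -127, 95], "turn": [0, 0, 0]}, {"delta_pos": [60, -127, 112], "turn": [0, 0, 0]}, {"delta_pos": [60, -127, 120], "turn": [0, 0, 0]}, {"delta_pos": [60, -127, 123], "turn": [0, 0, 0]}, {"delta_pos": [60, -127, 123], "turn": [0, 0, 0]}])

```text
clock: 5.1
position: [498.5, 210.1, 133.6]
orientation: [-3.063, -0.696, -0.001]
wrist_force: [0.9, -0.2, -0.0]
gripper_width: -0.0
gripper_force: 0.0
```

```bash
python3 - <<'E'
from h import *
s=arm.sense();print(s["position"],s["orientation"],s["clock"],s["wrist_force"])
M=R.from_rotvec([3.0634,.696,0]).as_matrix()
p=np.array([498.9,210.2,133.2]) if 0 else s["position"].copy()
print("A",rows(150-np.arange(1,13)*1.5,p,M,133))
import json
# positions are re-based on the ideal circle for later calls
a=132
def at(a): return np.array([H[0]+62*np.cos(np.radians(a)),H[1]+62*np.sin(np.radians(a)),133])
for k in range(5):
    print(k,a,rows(a-np.arange(1,13)*5,at(a),M,133)); a-=60
E
```

```text
[498.506832   210.06467661 133.59128705] [-3.06342386e+00 -6.96202661e-01 -8.70324486e-04] 5.1 [ 0.9149096  -0.18494603 -0.03563534]
A [[1.5, -1.0, 0.5], [3.0, -1.5, 0.5], [4.5, -2.5, 0.5], [5.5, -3.0, 0.5], [7.0, -4.0, 0.5], [8.5, -4.5, 0.5], [10.0, -5.5, 0.5], [11.5, -6.0, 0.5], [13.0, -6.5, 0.5], [14.5, -7.0, 0.5], [16.0, -7.5, 0.5], [17.5, -8.0, 0.5]]
0 132 [[5.5, -1.5, 0.0], [10.5, -2.0, 0.0], [16.0, -2.5, 0.0], [21.5, -2.5, 0.0], [27.0, -2.0, 0.0], [32.0, -1.0, 0.0], [37.5, 0.5, 0.0], [42.5, 2.5, 0.0], [47.0, 5.0, 0.0], [52.0, 8.0, 0.0], [56.0, 11.0, 0.0], [60.5, 14.5, 0.0]]
1 72 [[4.0, 4.0, 0.0], [7.0, 8.0, 0.0], [10.0, 12.5, 0.0], [13.0, 17.5, 0.0], [15.0, 22.5, 0.0], [16.5, 27.5, 0.0], [18.0, 32.5, 0.0], [19.0, 38.0, 0.0], [19.0, 43.5, 0.0], [19.0, 49.0, 0.0], [18.5, 54.0, 0.0], [17.5, 59.5, 0.0]]
2 12 [[-1.5, 5.0, 0.0], [-3.5, 10.0, 0.0], [-6.0, 15.0, 0.0], [-8.5, 19.5, 0.0], [-12.0, 24.0, 0.0], [-15.5, 28.0, 0.0], [-19.5, 32.0, 0.0], [-23.5, 35.5, 0.0], [-28.0, 38.5, 0.0], [-32.5, 41.0, 0.0], [-37.5, 43.0, 0.0], [-43.0, 45.0, 0.0]]
3 -48 [[-5.5, 1.5, 0.0], [-10.5, 2.0, 0.0], [-16.0, 2.5, 0.0], [-21.5, 2.5, 0.0], [-27.0, 2.0, 0.0], [-32.0, 1.0, 0.0], [-37.5, -0.5, 0.0], [-42.5, -2.5, 0.0], [-47.0, -5.0, 0.0], [-52.0, -8.0, 0.0], [-56.0, -11.0, 0.0], [-60.5, -14.5, 0.0]]
4 -108 [[-4.0, -4.0, 0.0], [-7.0, -8.0, 0.0], [-10.0, -12.5, 0.0], [-13.0, -17.5, 0.0], [-15.0, -22.5, 0.0], [-16.5, -27.5, 0.0], [-18.0, -32.5, 0.0], [-19.0, -38.0, 0.0], [-19.0, -43.5, 0.0], [-19.0, -49.0, 0.0], [-18.5, -54.0, 0.0], [-17.5, -59.5, 0.0]]
```

Call:
arm_command(moves=[{"delta_pos": [1.5, -1, 0], "turn": [0, 0, 0]}, {"delta_pos": [3, -1.5, 0], "turn": [0, 0, 0]}, {"delta_pos": [4.5, -2.5, 0], "turn": [0, 0, 0]}, {"delta_pos": [5.5, -3, 0], "turn": [0, 0, 0]}, {"delta_pos": [7, -4, 0], "turn": [0, 0, 0]}, {"delta_pos": [8.5, -4.5, 0], "turn": [0, 0, 0]}, {"delta_pos": [10, -5.5, 0], "turn": [0, 0, 0]}, {"delta_pos": [11.5, -6, 0], "turn": [0, 0, 0]}, {"delta_pos": [13, -6.5, 0], "turn": [0, 0, 0]}, {"delta_pos": [14.5, -7, 0], "turn": [0, 0, 0]}, {"delta_pos": [16, -7.5, 0], "turn": [0, 0, 0]}, {"delta_pos": [17.5, -8, 0], "turn": [0, 0, 0]}])

```text
clock: 6.3
position: [510.4, 224.6, 133.2]
orientation: [3.063, 0.696, -0.001]
wrist_force: [-2.4, -1.3, 1.4]
gripper_width: 0.1
gripper_force: 1.0
```

```bash
cat > hd.py <<'E'
from h import *
s=arm.sense();print(s["clock"],s["position"].round(1),s["wrist_force"].round(1),np.degrees(np.arctan2(*(s["position"][:2]-H)[::-1])).round(1))
for n in ["top","scene"]:
    c=arm.camera(n)
    for r in arm.spot_point(n,"handle_mid")[:1]:
        p=onz(c,r["point"],115);print(n,round(r["p"],2),np.round(np.multiply(r["point"],[640,480]),1),p.round(1),np.degrees(np.arctan2(*(p[:2]-H)[::-1])).round(1))
E
python3 hd.py
```

```text
6.3 [510.4 224.6 133.2] [-2.4 -1.3  1.4] 132.7
scene 0.65 [213.1 302.8] [524.6 238.9 115. ] 114.9
```

Call:
arm_command(moves=[{"delta_pos": [4, -1, 0], "turn": [0, 0, 0]}, {"delta_pos": [9, -2, 0], "turn": [0, 0, 0]}, {"delta_pos": [14.5, -2.5, 0], "turn": [0, 0, 0]}, {"delta_pos": [20, -2.5, 0], "turn": [0, 0, 0]}, {"delta_pos": [25.5, -2.5, 0], "turn": [0, 0, 0]}, {"delta_pos": [31, -1.5, 0], "turn": [0, 0, 0]}, {"delta_pos": [36, 0, 0], "turn": [0, 0, 0]}, {"delta_pos": [41.5, 2, 0], "turn": [0, 0, 0]}, {"delta_pos": [46.5, 4.5, 0], "turn": [0, 0, 0]}, {"delta_pos": [51.5, 7.5, 0], "turn": [0, 0, 0]}, {"delta_pos": [56, 11, 0], "turn": [0, 0, 0]}, {"delta_pos": [60.5, 14.5, 0], "turn": [0, 0, 0]}])

```text
clock: 7.7
position: [571.8, 237.6, 133.2]
orientation: [-3.063, -0.696, -0.0]
wrist_force: [-3.0, 0.3, -0.5]
gripper_width: 0.1
gripper_force: 1.3
```

```bash
python3 hd.py
```

```text
7.7 [571.8 237.6 133.2] [-3.   0.3 -0.5] 71.7
```

Force 3 N, on the circle at 71.7°. Continuing.

Call:
arm_command(moves=[{"delta_pos": [4, 4, 0], "turn": [0, 0, 0]}, {"delta_pos": [7, 8, 0], "turn": [0, 0, 0]}, {"delta_pos": [10, 12.5, 0], "turn": [0, 0, 0]}, {"delta_pos": [13, 17.5, 0], "turn": [0, 0, 0]}, {"delta_pos": [15, 22.5, 0], "turn": [0, 0, 0]}, {"delta_pos": [16.5, 27.5, 0], "turn": [0, 0, 0]}, {"delta_pos": [18, 32.5, 0], "turn": [0, 0, 0]}, {"delta_pos": [19, 38, 0], "turn": [0, 0, 0]}, {"delta_pos": [19, 43.5, 0], "turn": [0, 0, 0]}, {"delta_pos": [19, 49, 0], "turn": [0, 0, 0]}, {"delta_pos": [18.5, 54, 0], "turn": [0, 0, 0]}, {"delta_pos": [17.5, 59.5, 0], "turn": [0, 0, 0]}])

```text
clock: 9.1
position: [613.2, 191.4, 133.3]
orientation: [-3.063, -0.696, -0.001]
wrist_force: [-1.3, 2.4, 0.7]
gripper_width: -0.1
gripper_force: 1.2
```

```bash
python3 hd.py; python3 -c "
from h import *
cv2.imwrite('pics/m1.png',arm.camera('scene')['image'][200:400,120:420,::-1].repeat(2,0).repeat(2,1))"
```

```text
9.1 [613.2 191.4 133.3] [-1.3  2.4  0.7] 11.5
scene 0.77 [216.3 257.6] [609.2 166.8 115. ] -12.2
```

View pics/m1.png

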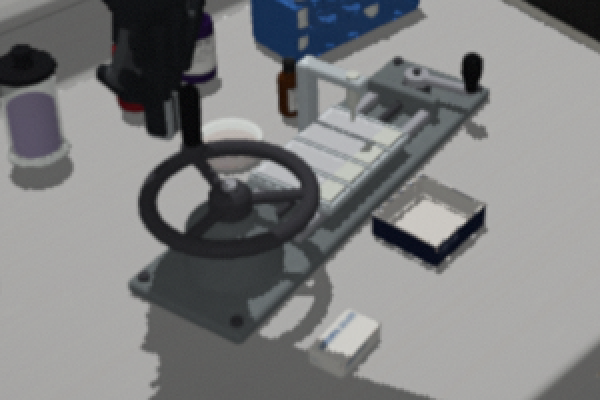

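The crop shows the fingertips behind the handle at about (190,115), with the handle on the far side as expected and nothing disturbed.

Call:
arm_command(moves=[{"delta_pos": [-1.5, 5, 0], "turn": [0, 0, 0]}, {"delta_pos": [-3.5, 10, 0], "turn": [0, 0, 0]}, {"delta_pos": [-6, 15, 0], "turn": [0, 0, 0]}, {"delta_pos": [-8.5, 19.5, 0], "turn": [0, 0, 0]}, {"delta_pos": [-12, 24, 0], "turn": [0, 0, 0]}, {"delta_pos": [-15.5, 28, 0], "turn": [0, 0, 0]}, {"delta_pos": [-19.5, 32, 0], "turn": [0, 0, 0]}, {"delta_pos": [-23.5, 35.5, 0], "turn": [0, 0, 0]}, {"delta_pos": [-28, 38.5, 0], "turn": [0, 0, 0]}, {"delta_pos": [-32.5, 41, 0], "turn": [0, 0, 0]}, {"delta_pos": [-37.5, 43, 0], "turn": [0, 0, 0]}, {"delta_pos": [-43, 45, 0], "turn": [0, 0, 0]}])

```text
clock: 10.55
position: [593.5, 131.9, 133.4]
orientation: [3.063, 0.696, 0.001]
wrist_force: [2.3, 1.3, -0.3]
gripper_width: 0.1
gripper_force: 1.2
```

Call:
arm_command(moves=[{"delta_pos": [-5.5, 1.5, 0], "turn": [0, 0, 0]}, {"delta_pos": [-10.5, 2, 0], "turn": [0, 0, 0]}, {"delta_pos": [-16, 2.5, 0], "turn": [0, 0, 0]}, {"delta_pos": [-21.5, 2.5, 0], "turn": [0, 0, 0]}, {"delta_pos": [-27, 2, 0], "turn": [0, 0, 0]}, {"delta_pos": [-32, 1, 0], "turn": [0, 0, 0]}, {"delta_pos": [-37.5, -0.5, 0], "turn": [0, 0, 0]}, {"delta_pos": [-42.5, -2.5, 0], "turn": [0, 0, 0]}, {"delta_pos": [-47, -5, 0], "turn": [0, 0, 0]}, {"delta_pos": [-52, -8, 0], "turn": [0, 0, 0]}, {"delta_pos": [-56, -11, 0], "turn": [0, 0, 0]}, {"delta_pos": [-60.5, -14.5, 0], "turn": [0, 0, 0]}])

```text
clock: 11.75
position: [532.5, 119.6, 133.3]
orientation: [3.063, 0.696, 0.001]
wrist_force: [2.3, 0.4, 0.0]
gripper_width: 0.4
gripper_force: 1.4
```

```bash
python3 hd.py
```

```text
11.75 [532.5 119.6 133.3] [2.3 0.4 0. ] -108.5
scene 0.9 [276.4 278.1] [504.5 136.9 115. ] -138.7
```

Call:
arm_command(moves=[{"delta_pos": [-4, -4, 0], "turn": [0, 0, 0]}, {"delta_pos": [-7, -8, 0], "turn": [0, 0, 0]}, {"delta_pos": [-10, -12.5, 0], "turn": [0, 0, 0]}, {"delta_pos": [-13, -17.5, 0], "turn": [0, 0, 0]}, {"delta_pos": [-15, -22.5, 0], "turn": [0, 0, 0]}, {"delta_pos": [-16.5, -27.5, 0], "turn": [0, 0, 0]}, {"delta_pos": [-18, -32.5, 0], "turn": [0, 0, 0]}, {"delta_pos": [-19, -38, 0], "turn": [0, 0, 0]}, {"delta_pos": [-19, -43.5, 0], "turn": [0, 0, 0]}, {"delta_pos": [-19, -49, 0], "turn": [0, 0, 0]}, {"delta_pos": [-18.5, -54, 0], "turn": [0, 0, 0]}, {"delta_pos": [-17.5, -59.5, 0], "turn": [0, 0, 0]}])

```text
clock: 13.15
position: [490.8, 165.8, 133.2]
orientation: [3.063, 0.696, -0.001]
wrist_force: [0.7, -2.5, -0.3]
gripper_width: 0.1
gripper_force: 1.2
```

```bash
python3 hd.py; python3 - <<'E'
from h import *
s=arm.sense();M=R.from_rotvec([3.0634,.696,0]).as_matrix()
print(rows(np.array([-172,-176.5,-181,-185,-189,-193,-197,-201,-204.5,-208,-210,-210]),s["position"],M,133))
E
```

```text
13.15 [490.8 165.8 133.2] [ 0.7 -2.5 -0.3] -167.9
scene 0.36 [295.9 374.9] [344.1 253.8 115. ] 160.2
[[1.5, -3.5, 0.5], [3.5, -8.0, 0.5], [5.5, -12.5, 0.5], [7.5, -16.0, 0.5], [9.5, -20.0, 0.5], [12.5, -23.5, 0.5], [15.0, -26.5, 0.5], [18.0, -29.5, 0.5], [21.0, -32.0, 0.5], [24.0, -34.5, 0.5], [25.5, -36.0, 0.5], [25.5, -36.0, 0.5]]
```

Call:
arm_command(moves=[{"delta_pos": [1.5, -3.5, 0], "turn": [0, 0, 0]}, {"delta_pos": [3.5, -8, 0], "turn": [0, 0, 0]}, {"delta_pos": [5.5, -12.5, 0], "turn": [0, 0, 0]}, {"delta_pos": [7.5, -16, 0], "turn": [0, 0, 0]}, {"delta_pos": [9.5, -20, 0], "turn": [0, 0, 0]}, {"delta_pos": [12.5, -23.5, 0], "turn": [0, 0, 0]}, {"delta_pos": [15, -26.5, 0], "turn": [0, 0, 0]}, {"delta_pos": [18, -29.5, 0], "turn": [0, 0, 0]}, {"delta_pos": [21, -32, 0], "turn": [0, 0, 0]}, {"delta_pos": [24, -34.5, 0], "turn": [0, 0, 0]}, {"delta_pos": [25.5, -36, 0], "turn": [0, 0, 0]}, {"delta_pos": [25.5, -36, 0], "turn": [0, 0, 0]}])

```text
clock: 14.55
position: [498.6, 209.8, 133.2]
orientation: [-3.062, -0.697, -0.0]
wrist_force: [-0.3, -1.4, 0.1]
gripper_width: -0.2
gripper_force: 0.4
```

```bash
python3 hd.py; python3 - <<'E'
from h import *
a=arm.camera('scene')['image'][200:350,140:300,::-1];b=cv2.imread('pics/scene0.png')[200:350,140:300]
cv2.imwrite('pics/m2.png',cv2.resize(np.hstack([b,a]),None,fx=2.5,fy=2.5))
s=arm.sense();M=R.from_rotvec([3.0634,.696,0]).as_matrix()
print(rows(np.array([-212,-214,-216,-218,-219.5,-221,-222]),s["position"],M,133))
E
```

```text
14.55 [498.6 209.8 133.2] [-0.3 -1.4  0.1] 150.2
scene 0.8 [224.3 304.4] [510.8 230.2 115. ] 129.1
[[2.0, -2.0, 0.5], [4.0, -3.0, 0.5], [5.5, -4.0, 0.5], [7.5, -5.0, 0.5], [9.0, -5.5, 0.5], [10.5, -6.5, 0.5], [11.5, -7.0, 0.5]]
```

View pics/m2.png

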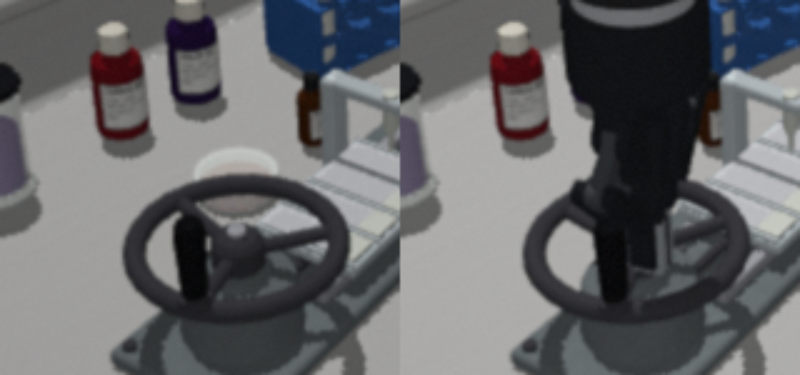

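The left half (start) has the handle at x≈190; the right half (now) has it at x≈212, so about 8–12° remain.

Call:
arm_command(moves=[{"delta_pos": [2, -2, 0], "turn": [0, 0, 0]}, {"delta_pos": [4, -3, 0], "turn": [0, 0, 0]}, {"delta_pos": [5.5, -4, 0], "turn": [0, 0, 0]}, {"delta_pos": [7.5, -5, 0], "turn": [0, 0, 0]}, {"delta_pos": [9, -5.5, 0], "turn": [0, 0, 0]}, {"delta_pos": [10, -6, 0], "turn": [0, 0, 0]}, {"delta_pos": [10, -6, 0], "turn": [0, 0, 0]}])

```text
clock: 15.5
position: [505.2, 219.0, 133.3]
orientation: [-3.063, -0.696, -0.0]
wrist_force: [-1.5, -0.5, 0.8]
gripper_width: 0.1
gripper_force: 0.6
```

Call:
arm_command(moves=[{"delta_pos": [-3, 2, 0], "turn": [0, 0, 0]}, {"delta_pos": [-10, 6, 0], "turn": [0, 0, 0]}, {"delta_pos": [-18, 11, -10], "turn": [0, 0, 0]}, {"delta_pos": [-20, 12, -40], "turn": [0, 0, 0]}, {"delta_pos": [-20, 12, -80], "turn": [0, 0, 0]}, {"delta_pos": [-30, 40, -110], "turn": [0, 0, 0]}, {"delta_pos": [-45, 80, -120], "turn": [0, 0, 0]}, {"delta_pos": [-60, 120, -123], "turn": [0, 0, 0]}, {"delta_pos": [-70, 134, -123], "turn": [0, 0, 0]}, {"delta_pos": [-70, 134, -123], "turn": [0, 0, 0]}, {"delta_pos": [-70, 134, -123], "turn": [0, 0, 0]}])

```text
clock: 16.6
position: [499.6, 68.0, 256.8]
orientation: [-3.063, -0.695, -0.002]
wrist_force: [-0.5, 0.1, 0.2]
gripper_width: 0.1
gripper_force: 0.0
```

```bash
python3 hd.py; python3 look.py w3; python3 - <<'E'
import cv2,numpy as np
a=cv2.imread('pics/w2.png');b=cv2.imread('pics/w3.png')
cv2.imwrite('pics/cmp.png',np.vstack([a[:260],b[:260]]))
E
```

```text
16.6 [499.6  68.  256.8] [-0.5  0.1  0.2] -115.4
top 0.71 [198.3 255.8] [524.9 229.5 115. ] 118.5
scene 0.63 [217.7 304.2] [517.7 236.3 115. ] 121.2
16.8 [499.7  69.3 256.3] [-3.062e+00 -7.006e-01 -3.000e-04] [ 0.23  0.16 -0.5   1.87  0.09  1.14 -1.43] -0.09121212484175953 [-0.3  0.5  0. ]
handle_mid 0.91 [82. 84.] [519.7 233.8 115. ]
lock_pivot 0.76 [559. 168.] [611.6 -92.7  32. ]
lock_knob 0.55 [555. 244.] [ 556.7 -111.5   56. ]
```

View pics/cmp.png

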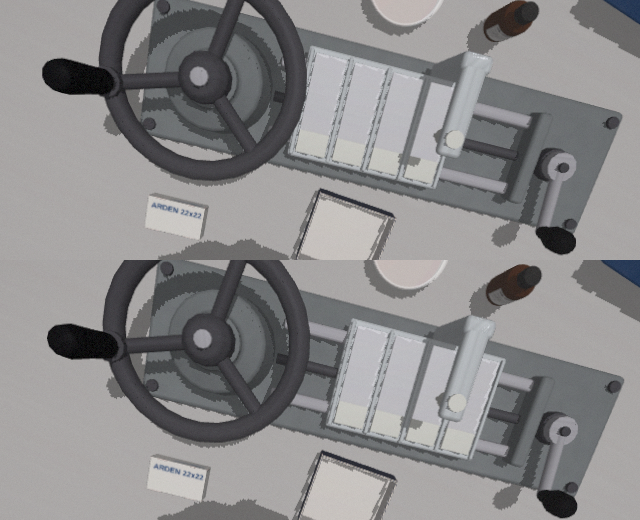

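The handle is back at its start within about 2° and the carriage has moved on one slide; everything else is unchanged. Next is the lock lever.

```bash
cat > lk.py <<'E'
from h import *
P=np.array([611.5,-94.0]);M=R.from_rotvec([3.0634,.696,0]).as_matrix()
def lr(angs,p0,z=75):
    a=np.radians(np.atleast_1d(angs));t=np.c_[P[0]+55*np.cos(a),P[1]+55*np.sin(a),0*a+z]
    return (np.round((t-p0)@M*2)/2+0).tolist()
def at(a): return np.array([P[0]+55*np.cos(np.radians(a)),P[1]+55*np.sin(np.radians(a)),75])
if __name__=="__main__":
    print(lr(161,np.array([499.5,69.3,256.3])))
    for a in (161,197,233): print(a,lr(a+3*np.arange(1,13),at(a)))
E
python3 lk.py
```

```text
[[-8.5, 157.0, 181.5]]
161 [[-2.0, 2.0, 0.0], [-4.0, 4.5, 0.0], [-5.5, 6.5, 0.0], [-7.0, 9.0, 0.0], [-8.5, 11.5, 0.0], [-10.0, 14.0, 0.0], [-11.0, 16.5, 0.0], [-12.5, 19.5, 0.0], [-13.5, 22.0, 0.0], [-14.0, 25.0, 0.0], [-14.5, 27.5, 0.0], [-15.0, 30.5, 0.0]]
197 [[-0.5, 3.0, 0.0], [-0.5, 5.5, 0.0], [-0.5, 8.5, 0.0], [-0.5, 11.5, 0.0], [-0.5, 14.5, 0.0], [0.0, 17.0, 0.0], [0.5, 20.0, 0.0], [1.5, 23.0, 0.0], [2.0, 25.5, 0.0], [3.0, 28.5, 0.0], [4.5, 31.0, 0.0], [5.5, 33.5, 0.0]]
233 [[1.5, 2.5, 0.0], [3.0, 5.0, 0.0], [4.5, 7.5, 0.0], [6.5, 9.5, 0.0], [8.0, 12.0, 0.0], [10.0, 14.0, 0.0], [12.5, 16.0, 0.0], [14.5, 17.5, 0.0], [17.0, 19.5, 0.0], [19.0, 21.0, 0.0], [21.5, 22.5, 0.0], [24.0, 24.0, 0.0]]
```

Call:
arm_command(moves=[{"delta_pos": [-2, 35, 0], "turn": [0, 0, 0]}, {"delta_pos": [-4, 75, 0], "turn": [0, 0, 0]}, {"delta_pos": [-6, 115, 0], "turn": [0, 0, 0]}, {"delta_pos": [-8.5, 150, 0], "turn": [0, 0, 0]}, {"delta_pos": [-8.5, 157, 20], "turn": [0, 0, 0]}, {"delta_pos": [-8.5, 157, 55], "turn": [0, 0, 0]}, {"delta_pos": [-8.5, 157, 90], "turn": [0, 0, 0]}, {"delta_pos": [-8.5, 157, 125], "turn": [0, 0, 0]}, {"delta_pos": [-8.5, 157, 155], "turn": [0, 0, 0]}, {"delta_pos": [-8.5, 157, 175], "turn": [0, 0, 0]}, {"delta_pos": [-8.5, 157, 181], "turn": [0, 0, 0]}, {"delta_pos": [-8.5, 157, 181], "turn": [0, 0, 0]}])

```text
clock: 18.25
position: [559.7, -77.5, 74.7]
orientation: [-3.063, -0.696, 0.002]
wrist_force: [-0.6, -0.4, 0.8]
gripper_width: 0.2
gripper_force: 0.0
```

Call:
arm_command(moves=[{"delta_pos": [-2, 2, 0], "turn": [0, 0, 0]}, {"delta_pos": [-4, 4.5, 0], "turn": [0, 0, 0]}, {"delta_pos": [-5.5, 6.5, 0], "turn": [0, 0, 0]}, {"delta_pos": [-7, 9, 0], "turn": [0, 0, 0]}, {"delta_pos": [-8.5, 11.5, 0], "turn": [0, 0, 0]}, {"delta_pos": [-10, 14, 0], "turn": [0, 0, 0]}, {"delta_pos": [-11, 16.5, 0], "turn": [0, 0, 0]}, {"delta_pos": [-12.5, 19.5, 0], "turn": [0, 0, 0]}, {"delta_pos": [-13.5, 22, 0], "turn": [0, 0, 0]}, {"delta_pos": [-14, 25, 0], "turn": [0, 0, 0]}, {"delta_pos": [-14.5, 27.5, 0], "turn": [0, 0, 0]}, {"delta_pos": [-15, 30.5, 0], "turn": [0, 0, 0]}])

```text
clock: 19.45
position: [559.7, -111.6, 75.2]
orientation: [-3.063, -0.696, 0.0]
wrist_force: [-0.3, 1.9, -0.4]
gripper_width: -0.2
gripper_force: 0.8
```

```bash
cat > kn.py <<'E'
from lk import *
s=arm.sense();print(s["clock"],s["position"].round(1),s["wrist_force"].round(1),np.degrees(np.arctan2(*(s["position"][:2]-P)[::-1])).round(1)%360)
for n in ["top","scene"]:
    c=arm.camera(n)
    for r in arm.spot_point(n,"lock_knob")[:1]:
        p=onz(c,r["point"],56);print(n,round(r["p"],2),p.round(1),np.degrees(np.arctan2(*(p[:2]-P)[::-1])).round(1)%360)
E
python3 kn.py
```

```text
19.45 [ 559.7 -111.6   75.2] [-0.3  1.9 -0.4] 198.8
scene 0.58 [ 576.1 -126.1   56. ] 222.2
```

Knob is moving (1.9 N). Continuing round the arc.

Call:
arm_command(moves=[{"delta_pos": [-0.5, 3, 0], "turn": [0, 0, 0]}, {"delta_pos": [-0.5, 5.5, 0], "turn": [0, 0, 0]}, {"delta_pos": [-0.5, 8.5, 0], "turn": [0, 0, 0]}, {"delta_pos": [-0.5, 11.5, 0], "turn": [0, 0, 0]}, {"delta_pos": [-0.5, 14.5, 0], "turn": [0, 0, 0]}, {"delta_pos": [0, 17, 0], "turn": [0, 0, 0]}, {"delta_pos": [0.5, 20, 0], "turn": [0, 0, 0]}, {"delta_pos": [1.5, 23, 0], "turn": [0, 0, 0]}, {"delta_pos": [2, 25.5, 0], "turn": [0, 0, 0]}, {"delta_pos": [3, 28.5, 0], "turn": [0, 0, 0]}, {"delta_pos": [4.5, 31, 0], "turn": [0, 0, 0]}, {"delta_pos": [5.5, 33.5, 0], "turn": [0, 0, 0]}])

```text
clock: 20.85
position: [579.0, -140.1, 75.2]
orientation: [3.063, 0.695, -0.001]
wrist_force: [-0.6, 0.2, 0.4]
gripper_width: -0.3
gripper_force: 0.5
```

Call:
arm_command(moves=[{"delta_pos": [1.5, 2.5, 0], "turn": [0, 0, 0]}, {"delta_pos": [3, 5, 0], "turn": [0, 0, 0]}, {"delta_pos": [4.5, 7.5, 0], "turn": [0, 0, 0]}, {"delta_pos": [6.5, 9.5, 0], "turn": [0, 0, 0]}, {"delta_pos": [8, 12, 0], "turn": [0, 0, 0]}, {"delta_pos": [9, 13, 0], "turn": [0, 0, 0]}, {"delta_pos": [10, 14, 0], "turn": [0, 0, 0]}, {"delta_pos": [11, 15, 0], "turn": [0, 0, 0]}, {"delta_pos": [12, 15.5, 0], "turn": [0, 0, 0]}, {"delta_pos": [12, 15.5, 0], "turn": [0, 0, 0]}])

```text
clock: 21.85
position: [596.8, -148.5, 75.3]
orientation: [3.063, 0.696, 0.0]
wrist_force: [-0.0, 0.8, -0.0]
gripper_width: -0.1
gripper_force: 0.4
```

```bash
python3 kn.py
```

```text
21.85 [ 596.8 -148.5   75.3] [-0.   0.8 -0. ] 254.9
top 0.29 [558.3 181.7  56. ] 100.9
scene 0.66 [385.1 213.5  56. ] 126.4
```

Call:
arm_command(moves=[{"delta_pos": [1, 0.5, 0], "turn": [0, 0, 0]}, {"delta_pos": [2, 1, 0], "turn": [0, 0, 0]}, {"delta_pos": [3, 1, 0], "turn": [0, 0, 0]}, {"delta_pos": [4, 1, 0], "turn": [0, 0, 0]}, {"delta_pos": [4, 1, 0], "turn": [0, 0, 0]}])

```text
clock: 22.55
position: [600.4, -148.2, 75.3]
orientation: [3.063, 0.695, -0.002]
wrist_force: [-1.5, -2.0, 0.0]
gripper_width: -0.1
gripper_force: 1.0
```

```bash
python3 kn.py
```

```text
22.55 [ 600.4 -148.2   75.3] [-1.5 -2.   0. ] 258.4
scene 0.55 [ 626.6 -142.1   56. ] 287.4
```

Call:
arm_command(moves=[{"delta_pos": [1, 0, 0], "turn": [0, 0, 0]}, {"delta_pos": [2, 0, 0], "turn": [0, 0, 0]}, {"delta_pos": [2, 0, 0], "turn": [0, 0, 0]}, {"delta_pos": [2, 0, 0], "turn": [0, 0, 0]}])

```text
clock: 23.15
position: [600.7, -147.9, 75.1]
orientation: [3.063, 0.694, -0.007]
wrist_force: [-6.0, -1.9, 3.7]
gripper_width: 0.2
gripper_force: 2.9
```

The force climbed to 6 N with no further motion, so the lever is at its stop. Backing off and retreating upward.

Call:
arm_command(moves=[{"delta_pos": [-4, -1, 0], "turn": [0, 0, 0]}, {"delta_pos": [-12, -3, 0], "turn": [0, 0, 0]}, {"delta_pos": [-20, -5, 0], "turn": [0, 0, 0]}, {"delta_pos": [-25, -5, -20], "turn": [0, 0, 0]}, {"delta_pos": [-25, -5, -60], "turn": [0, 0, 0]}, {"delta_pos": [-30, -15, -105], "turn": [0, 0, 0]}, {"delta_pos": [-40, -45, -145], "turn": [0, 0, 0]}, {"delta_pos": [-50, -80, -170], "turn": [0, 0, 0]}, {"delta_pos": [-60, -120, -181], "turn": [0, 0, 0]}, {"delta_pos": [-65, -150, -181], "turn": [0, 0, 0]}, {"delta_pos": [-65, -150, -181], "turn": [0, 0, 0]}, {"delta_pos": [-65, -150, -181], "turn": [0, 0, 0]}])

```text
clock: 24.35
position: [478.8, -39.1, 256.6]
orientation: [3.062, 0.698, 0.002]
wrist_force: [-0.0, -0.1, -0.0]
gripper_width: -0.4
gripper_force: 0.0
```

```bash
python3 look.py w4; python3 hd.py; python3 kn.py
```

```text
24.35 [478.8 -39.1 256.6] [3.0617e+00 6.9810e-01 1.9000e-03] [ 0.42  0.11 -0.46  1.92  0.05  1.12 -1.18] -0.4426917739029892 [-0.  -0.1 -0. ]
lock_pivot 0.61 [457.  86.] [608.8 -94.5  32. ]
lock_knob 0.88 [537. 101.] [ 621.3 -145.7   56. ]
24.6 [479.4 -40.3 255.9] [ 0.4 -0.3  0.4] -108.4
top 0.55 [199.6 257.5] [521.8 227.4 115. ] 122.3
scene 0.8 [219.3 304.2] [516.1 234.7 115. ] 123.1
24.8 [479.2 -39.7 256. ] [-0.6  0.2 -0.7] 157.7
scene 0.52 [ 625.5 -142.7   56. ] 286.0
```

View pics/w4.png

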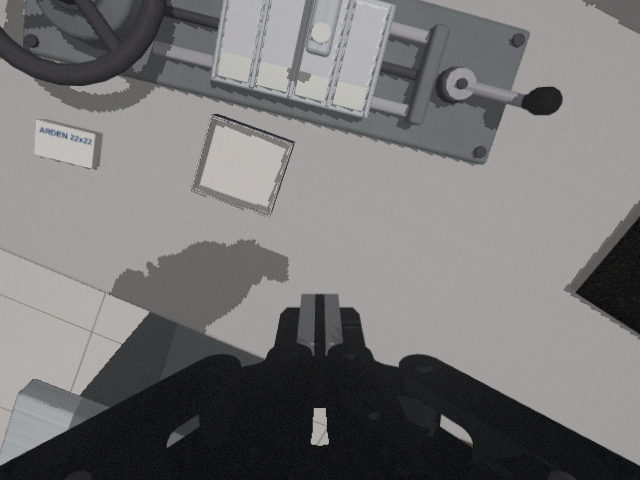

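The lever runs from the pivot at (460,85) to the knob at (542,100), parallel to the rail and pointing away from the wheel. The tray and carton have not moved, and the handle is at its start angle within 3°.

```bash
python3 -c "
from rig import arm
print(arm.close_job())"
```

```text
the job is handed in; nothing more can be done
None
```

I pushed the wheel one full turn clockwise (the handle is back within about 3° of its start by camera) and the lock lever to its stop, then handed the job in at about 25 s; no verdict came back.

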